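Turn the archive's rotating tray until the stamp faces the pointer

TASK

Push on the pegs along the rim of the rotating tray to spin it until the hand stamp (the block with the ball-shaped handle) stands right at the front, lined up with the flat pointer on the tray's foot. Only push the tray: do not touch, lift or topple anything that stands on it, and leave the other things on the table where they are. Then take the hand away and leave the tray standing still.

Things in the scene. Friction and masses are not known exactly. Their poses are not given: they have to be found in the camera images.
- foot: Fixed dark steel disc, 170 mm across, 18 mm high, on the table under the tray. Origin: centre of its underside, on the tray's axis; z up. A flat pointer 26 mm wide, 10 mm high, lies on the table and sticks out along the foot's own -x axis, its tip 198 mm from the axis (68 mm beyond the tray's edge): that direction is the front.
- tray (a joint): Angle (rad) of the round wooden tray about the vertical axis through the foot's origin, counter-clockwise from above; 0 when point peg lies along the foot's +x. Flat disc 260 mm across, top 36 mm above the table. It spins both ways without a stop, lightly (1 to 2 N at a peg), and friction stops it almost at once where it is left.
- peg (a point): Centre of the top of one of the six equal upright round wooden pegs on the tray's rim, made for pushing; turns with the tray. Pegs are 12 mm thick, 40 mm tall (tops 76 mm above the table), 118 mm from the axis; the other five follow at 60 degree steps about the axis.
- stamp: Hand stamp standing loose on the tray: wooden block 28 x 42 mm, 14 mm high, turned neck and ball-shaped handle 32 mm across, 55 mm tall in all, 50 to 100 g. Origin: centre of its underside. About 65 mm from the tray's axis, at any yaw; rides round with the tray. Starts some 70 or 140 degrees from the pointer, either side.
- tin: Round flat metal tin, 42 mm across, 28 mm tall, standing loose on the tray about 65 mm from the axis. Origin: centre of its underside.
- jar: Small glass jar with a metal cap, 36 mm across, 54 mm tall, standing loose on the tray about 65 mm from the axis. Origin: centre of its underside.
- cardbox: Small square cardboard box with a lid, 36 x 36 mm, 46 mm tall, standing loose on the tray about 65 mm from the axis. Origin: centre of its underside.
- tube: Cardboard mailing tube 50 mm thick with square white end caps (56 mm), 374 mm long, lying along its own y axis on the table to the right (-y) of the tray. Origin: under its middle, on the table. Bystander.
- filebox: Cardboard file box with lid, 246 x 106 mm, 82 mm tall, on the table to the left (+y) of the tray. Origin: centre of its underside. Bystander.
- dome: Round glass dome magnifier, 72 mm across, 34 mm tall, on the table beyond the tray. Origin: centre of its underside. Bystander.
Mind the look-alikes: they are no part of the job. What is shaped like the cardbox but turquoise is not meant.

How it is judged:
By the outcome, as a careful person would: the job done as asked, in the order asked, and still so for the second after the job is handed in, with the robot touching nothing.
It also fails if it takes over 72 s, if anything falls off the work surface, if the arm or the gripper's body presses on something with over 40 N, if the wrist force passes 120 N, or if a joint passes its speed limit or range.

ROBOT

A 6-joint arm with a two-finger parallel gripper is mounted at the origin on the work surface. World frame = base frame: x ahead of the robot, y to its left, z up, the work surface at z = 0. Lengths are in m, angles in rad, forces in N, time in s.
With the tool pointing down it reaches from about 0.325 to 0.85 m from the base axis. Payload 15.5 kg.
Tool frame: the origin (TCP) lies midway between the tips of the shut fingers; the grasp point (between the pads) lies 19 mm behind it; x points along the fingers, y is the direction in which the jaws open and shut, and the axes are right-handed (so a half turn about x gives the same grasp; the last joint's range is limited). The gripper opens to 91 mm and grips with 3 to 60 N. Pads are 32 mm wide; open, the fingers measure 118 mm over their backs; the gripper's body (76 mm by 178 mm) begins 60 mm behind the grasp point.
Start: joints at [-1.234, 0.494, 1.345, -0, 1.302, -0.096], TCP at [0.262, -0.567, 0.214] pointing down, gripper open.
Joint ranges: [-2.91, 2.91], [-0.82, 2.16], [0.22, 2.67], [-1.22, 4.37], [0.12, 2.79], [-3.08, 3.08]. Speed limits (rad/s): [1.89, 1.89, 2.57, 3.01, 3.01, 3.01].

INTERFACE

Orientations are given as a unit quaternion [x, y, z, w].
In Python, from plant import bot, planner, cams, hand_in, models gives the robot as it stands. The module is installed in compiled form; this text tells all that it offers. Calls block until the motion is done:
- bot.move_ptp(position, orientation): joint-space move of the TCP to a pose.
- bot.servo_line(position, attitude=None, speed=0.15): straight line of the TCP; attitude=None keeps the orientation; speed is the mean speed in m/s.
- bot.move_j(angles): joint-space move.
- bot.set_gripper(opening): finger opening in m; the grip force is fixed at half the most; returns when the fingers have stopped.
- bot.dwell(seconds).
- planner.ik(position, orientation): joint angles nearest the present ones, or None.
- cams.grab_frame(name): name is "side" or "top"; returns the picture (384x512x3 uint8, red, green, blue); there is no depth.
- cams.get_calibration(name): a dict with "fx", "fy", "cx", "cy" (pixels), "eye" and "attitude" of the camera in the world. Camera axes: x right, y down, z forward; pixel columns grow to the right and rows downward; lengths in m; the calibration is good to about 2 mm. A picture is of the moment at which its call begins. get_calibration takes no time and is no camera call.
A pose or a line that the arm cannot do raises bot.MotionError and nothing moves.
- hand_in(): hands the job in, once; it reports no verdict.
Trained networks look in the newest picture that a camera, given by its name, has taken for a name from the list of things; names that differ only in an ending like _2 or _b are one class to them, and where a whole thing is asked for, a point or a joint stands for the part that bears it (a point fixed in the world has none). Each returns a list of dicts, best first, with "confidence" (0 to 1); they miss things now and then, are a little off and sometimes report something else, mostly with a low value. They report only what shows in the picture. A call takes as long as a camera call. They do not tell look-alikes from the thing itself.
- models.spot_in(camera, query): "position" ([column, row] in pixels, amid what is visible of it).
Readings, each from a call of its own:
- bot.current_clock(): time.
- bot.current_joint_pos(): joint angles.
- bot.current_dq(): joint speeds.
- bot.current_joint_efforts(): joint torques, N m.
- bot.current_position(): TCP position.
- bot.current_tcp_rot(): TCP orientation.
- bot.current_wrist_force(): force on the tool from outside, world axes, zero at the start.
- bot.current_torque(): the same for the moment, N m.
- bot.current_gripper_width(): finger opening in m.
Only numpy, scipy, OpenCV 4.12 (cv2) and the standard library are available. Lean on these libraries where they do the work, as an engineer would, in place of code of your own. Each camera call takes 0.05 s, during which the arm holds its last target.

## Working session

There is one attempt and no reset: what is moved stays moved. The work goes in short steps, each a Python script; the robot and the scene stay as the last script left them, time stands still between calls to the robot, and variables do not carry over. Pictures are saved under pics/ and viewed, and the job is handed in when it is done.

```bash
mkdir -p pics
cat > h.py <<'E'
from plant import bot, planner, cams, hand_in, models
import numpy as np, cv2
from scipy.spatial.transform import Rotation as R
def ray(cam,px):
    c=cams.get_calibration(cam)
    a=np.array(c["attitude"]); M=R.from_quat(a).as_matrix() if a.size==4 else a
    d=M@np.array([(px[0]-c["cx"])/c["fx"],(px[1]-c["cy"])/c["fy"],1.])
    return np.array(c["eye"]),d
def at_z(cam,px,z):
    e,d=ray(cam,px); return e+d*(z-e[2])/d[2]
def proj(cam,p):
    c=cams.get_calibration(cam); M=R.from_quat(c["attitude"]).as_matrix()
    q=M.T@(np.array(p)-np.array(c["eye"])); return q[0]/q[2]*c["fx"]+c["cx"], q[1]/q[2]*c["fy"]+c["cy"]
def snap(cam,name):
    im=cams.grab_frame(cam); cv2.imwrite(f"pics/{name}.png",cv2.cvtColor(im,cv2.COLOR_RGB2BGR)); return im
E
python3 - <<'E'
from h import *
for c in("top","side"):
    print(cams.get_calibration(c)); snap(c,c+"0")
    for q in "foot tray peg stamp tin jar cardbox tube filebox dome".split():
        print(c,q,[(np.round(d["position"],1).tolist(),round(d["confidence"],2)) for d in models.spot_in(c,q)])
print(bot.current_clock(),bot.current_tcp_rot())
E
```

```text
{'fx': 453.0157219396446, 'fy': 453.0157219396446, 'cx': 244.5098985044945, 'cy': 185.5868133718493, 'eye': array([ 0.42202178, -0.01737433,  1.29807219]), 'attitude': array([ 0.71180764, -0.6953686 ,  0.06972656, -0.07021829])}
top foot [([260.1, 223.9], 0.62)]
top tray [([260.7, 224.0], 0.6)]
top peg [([259.4, 219.7], 0.81)]
top stamp [([285.4, 226.8], 0.73)]
top tin [([239.9, 230.4], 0.66)]
top jar [([92.5, 243.9], 0.45), ([269.9, 197.4], 0.42), ([258.8, 224.9], 0.18)]
top cardbox [([207.6, 133.3], 0.56), ([175.0, 182.0], 0.5), ([240.9, 140.0], 0.49), ([242.2, 203.8], 0.45)]
top tube [([379.9, 241.2], 0.86)]
top filebox [([92.8, 239.7], 0.69)]
top dome [([299.8, 156.6], 0.63)]
{'fx': 420.0429642334766, 'fy': 420.0429642334766, 'cx': 256.6547941377222, 'cy': 191.16640112953237, 'eye': array([0.23004144, 0.66591652, 0.86248238]), 'attitude': array([-0.26095118,  0.88842909, -0.3612699 ,  0.10991945])}
side foot [([298.7, 202.3], 0.75), ([297.5, 199.6], 0.47)]
side tray [([296.3, 201.1], 0.71)]
side peg [([298.3, 200.1], 0.9), ([292.9, 210.1], 0.45)]
side stamp [([309.4, 177.7], 0.53), ([299.3, 201.5], 0.44)]
side tin [([293.7, 210.0], 0.58)]
side jar [([283.5, 175.7], 0.74)]
side cardbox [([271.6, 193.2], 0.86), ([212.3, 239.4], 0.86), ([184.5, 191.1], 0.79), ([214.0, 177.7], 0.66), ([284.4, 175.6], 0.24)]
side tube [([356.0, 137.3], 0.7)]
side filebox [([217.1, 341.0], 0.9)]
side dome [([256.9, 154.5], 0.85)]
1.1 [-0.69060824 -0.15185276  0.69061445 -0.15183105]
```

View pics/top0.png

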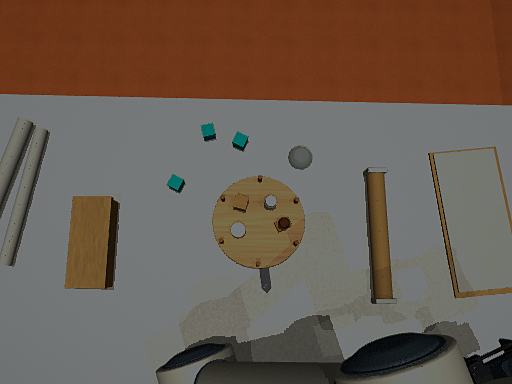

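View pics/side0.png

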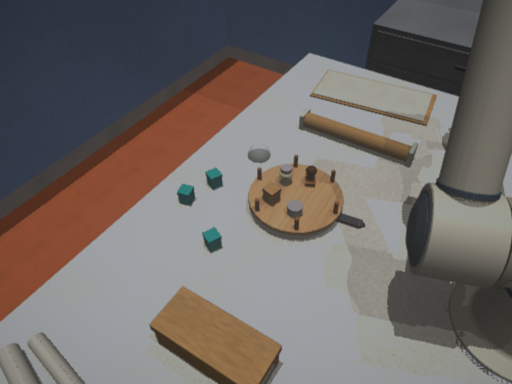

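Top view: the tray is centred near (259,222) and the pointer tip is near (266,291). The stamp is the dark ball at (284,224), right of the axis. The pegs are visible round the rim. I'll zoom in for precise measurement.

Run:
```python
from h import *
im=cv2.imread("pics/top0.png"); 
c=cv2.resize(im[165:300,205:315],None,fx=5,fy=4.4,interpolation=cv2.INTER_CUBIC)
c=cv2.resize(im[168:298,200:320],None,fx=4.6,fy=4.6,interpolation=cv2.INTER_CUBIC); cv2.imwrite("pics/top0z.png",c)
im=cv2.imread("pics/side0.png"); 
c=cv2.resize(im[140:245,235:375],None,fx=5.5,fy=5.5,interpolation=cv2.INTER_CUBIC); cv2.imwrite("pics/side0z.png",c)
C=at_z("top",(259,222),.036);T=at_z("top",(266,291),.01);print(C,T)
```

```text
[ 0.57262708 -0.05644356  0.036     ] [ 0.38429904 -0.07988392  0.01      ]
```

View pics/top0z.png

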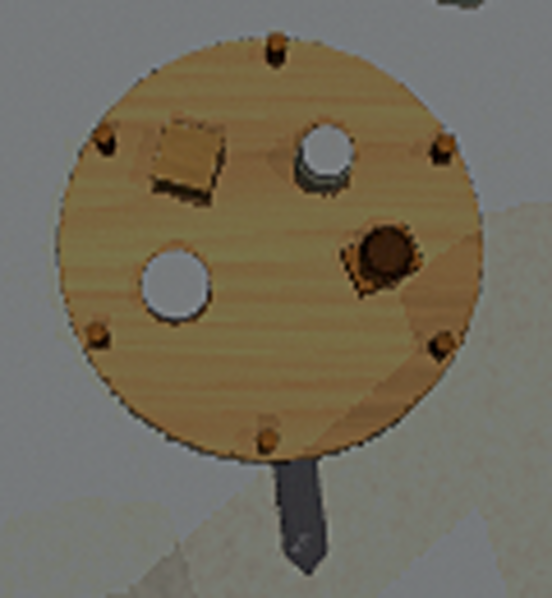

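View pics/side0z.png

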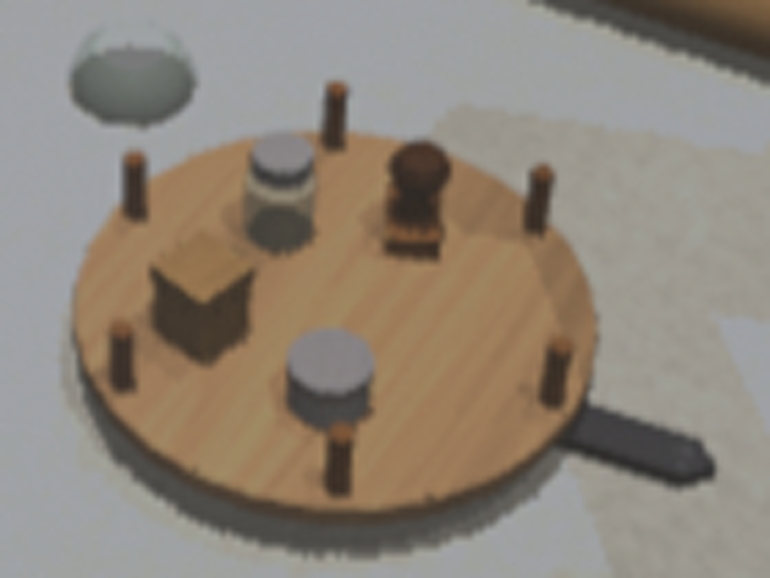

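```bash
cat >> h.py <<'E'
from scipy.optimize import least_squares
def z2p(z): return ((np.array(z)+.5)/4.6-.5)+[200,168]
def fitpegs(P):
    # P: px of six peg tops; returns cx,cy,angle(mod 60)
    W=np.array([at_z("top",p,.076)[:2] for p in P])
    c0=W.mean(0); a0=np.arctan2(*(W[0]-c0)[::-1])
    k=np.round(((np.arctan2(W[:,1]-c0[1],W[:,0]-c0[0])-a0)/(np.pi/3)))
    f=lambda v:(np.c_[v[0]+.118*np.cos(v[2]+k*np.pi/3),v[1]+.118*np.sin(v[2]+k*np.pi/3)]-W).ravel()
    s=least_squares(f,[*c0,a0]); return s.x,s.fun
E
python3 - <<'E'
from h import *
x,r=fitpegs([z2p(p) for p in [(277,42),(445,143),(443,342),(267,437),(97,331),(105,133)]])
print(x[:2],np.degrees(x[2])%60,np.abs(r).max())
C=x[:2]
T=at_z("top",z2p((307,572)),.01)[:2];M=at_z("top",z2p((296,475)),.01)[:2]
ang=lambda p:np.degrees(np.arctan2(*(p-C)[::-1]))
print("tip",T,np.linalg.norm(T-C),ang(T),"mid",ang(M), "dir",np.degrees(np.arctan2(*(T-M)[::-1])))
S=at_z("top",z2p((388,250)),.075)[:2];print("stamp",S,np.linalg.norm(S-C),ang(S))
S2=at_z("top",z2p((380,258)),.05)[:2];print("block",S2,np.linalg.norm(S2-C),ang(S2))
for n,z,h in [("jar",(328,150),.09),("tin",(177,286),.064),("box",(190,150),.082)]:
    q=at_z("top",z2p(z),h)[:2];print(n,np.linalg.norm(q-C),ang(q))
for n,p,h in [("tube",(380,241),.05),("fb",(93,240),.08),("dome",(300,157),.03)]: print(n,at_z("top",p,h))
print(bot.current_clock())
E
```

```text
[ 0.57616016 -0.05455698] 59.556285595550726 0.0011935685400447163
tip [ 0.38173994 -0.0808829 ] 0.19619448808098733 -172.28863576034223 mid -172.1727670789785 dir -172.56656149375434
stamp [ 0.56967383 -0.12286284] 0.06861314132199835 -95.42455023418373
block [ 0.56775409 -0.12024241] 0.06622112064798197 -97.29277481249389
jar 0.05892988251354847 -32.20495151814995
tin 0.06293583623922887 117.94486017865306
box 0.07002770222562583 45.252186022722
tube [ 0.52639768 -0.38884438  0.05      ]
fb [0.50863072 0.38829794 0.08      ]
dome [ 0.76480464 -0.17199912  0.03      ]
1.1
```

```bash
cat >> h.py <<'E'
C=np.array([0.57616,-0.05456]); RF=.130; ZP=.050
def pose(th,z=ZP,off=0.,r=RF):
    t=np.radians(th); b=t+off
    x=np.array([0,0,-1.]);y=np.array([np.cos(b),np.sin(b),0]);zz=np.cross(x,y)
    return [*(C+r*np.array([np.cos(t),np.sin(t)])),z], R.from_matrix(np.c_[x,y,zz]).as_quat()
E
python3 - <<'E'
from h import *
print(R.from_quat(bot.current_tcp_rot()).as_matrix().round(2))
for off in (0,np.pi/2,np.pi,-np.pi/2):
    print(off)
    for th in (212,190,150,115,104):
        for z in (.17,ZP):
            q=planner.ik(*pose(th,z,off)); print(th,z,None if q is None else np.round(q,2))
E
```

```text
[[-0.    0.42 -0.91]
 [ 0.   -0.91 -0.42]
 [-1.   -0.    0.  ]]
0
212 0.17 [-0.38  0.35  1.75 -0.    1.05  2.2 ]
212 0.05 [-0.38  0.54  1.87 -0.    0.73  2.2 ]
190 0.17 [-0.3   0.31  1.81 -0.    1.02  2.67]
190 0.05 [-0.3   0.52  1.93 -0.    0.69  2.67]
150 0.17 [-0.11  0.33  1.79 -0.    1.03 -2.72]
150 0.05 [-0.11  0.53  1.91 -0.    0.7  -2.72]
115 0.17 [ 0.01  0.41  1.65 -0.    1.09 -2.  ]
115 0.05 [ 0.01  0.58  1.76 -0.    0.8  -2.  ]
104 0.17 [ 0.02  0.44  1.59 -0.    1.12 -1.79]
104 0.05 [ 0.02  0.6   1.7  -0.    0.84 -1.79]
1.5707963267948966
212 0.17 [-0.38  0.35  1.75 -0.    1.05  0.63]
212 0.05 [-0.38  0.54  1.87 -0.    0.73  0.63]
190 0.17 [-0.3   0.31  1.81 -0.    1.02  1.09]
190 0.05 [-0.3   0.52  1.93 -0.    0.69  1.09]
150 0.17 [-0.11  0.33  1.79 -0.    1.03  1.99]
150 0.05 [-0.11  0.53  1.91 -0.    0.7   1.99]
115 0.17 [ 0.01  0.41  1.65 -0.    1.09  2.71]
115 0.05 [ 0.01  0.58  1.76 -0.    0.8   2.71]
104 0.17 [ 0.02  0.44  1.59 -0.    1.12  2.92]
104 0.05 [ 0.02  0.6   1.7  -0.    0.84  2.92]
3.141592653589793
212 0.17 [-0.38  0.35  1.75 -0.    1.05 -0.94]
212 0.05 [
[... 202 characters left out ...]
.91 -0.    0.7   0.42]
115 0.17 [ 0.01  0.41  1.65 -0.    1.09  1.14]
115 0.05 [ 0.01  0.58  1.76 -0.    0.8   1.14]
104 0.17 [ 0.02  0.44  1.59 -0.    1.12  1.35]
104 0.05 [ 0.02  0.6   1.7  -0.    0.84  1.35]
-1.5707963267948966
212 0.17 [-0.38  0.35  1.75 -0.    1.05 -2.51]
212 0.05 [-0.38  0.54  1.87 -0.    0.73 -2.51]
190 0.17 [-0.3   0.31  1.81 -0.    1.02 -2.05]
190 0.05 [-0.3   0.52  1.93 -0.    0.69 -2.05]
150 0.17 [-0.11  0.33  1.79 -0.    1.03 -1.15]
150 0.05 [-0.11  0.53  1.91 -0.    0.7  -1.15]
115 0.17 [ 0.01  0.41  1.65 -0.    1.09 -0.43]
115 0.05 [ 0.01  0.58  1.76 -0.    0.8  -0.43]
104 0.17 [ 0.02  0.44  1.59 -0.    1.12 -0.22]
104 0.05 [ 0.02  0.6   1.7  -0.    0.84 -0.22]
```

```bash
cat >> h.py <<'E'
def arc(a,b,step=5,speed=.07,off=np.pi):
    n=max(1,int(np.ceil(abs(b-a)/step)))
    for th in np.linspace(a,b,n+1)[1:]:
        bot.servo_line(*pose(th,off=off),speed=speed)
E
python3 - <<'E'
from h import *
bot.set_gripper(0.0); print(bot.current_gripper_width())
bot.move_ptp(*pose(211,.17,np.pi))
bot.servo_line(*pose(211,ZP,np.pi),speed=.12)
print(bot.current_clock(),bot.current_position(),bot.current_wrist_force())
arc(211,196); print(bot.current_wrist_force())
arc(196,175)
print(bot.current_clock(),bot.current_wrist_force())
snap("side","side1");snap("top","top1")
E
```

```text
0.0006215607761446063
5.4083 [ 0.46508823 -0.12169936  0.05049533] [-0.689915    0.12342332  0.09041903]
[ 0.66687836 -0.12478705 -0.69558966]
7.75 [-1.34086729  0.02096278  0.15045739]
```

View pics/side1.png

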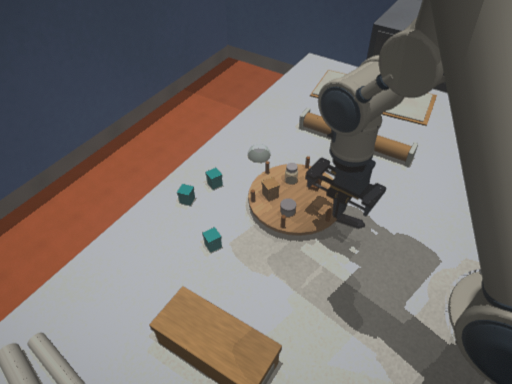

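View pics/top1.png

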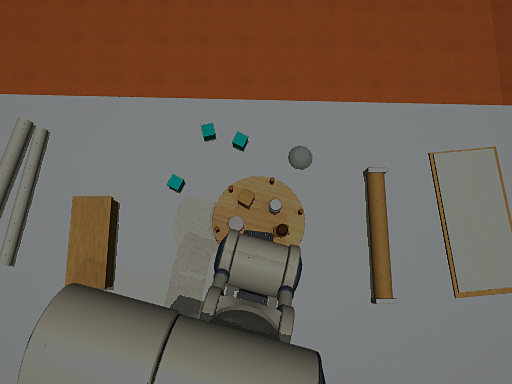

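The tray is turning clockwise as intended. In the top view the stamp has moved to (282,230) and everything on the tray is still standing. I'll push on, stop a bit short, then retract and measure.

```bash
cat >> h.py <<'E'
HOME=[-1.234,0.494,1.345,0,1.302,-0.096]
E
python3 - <<'E'
from h import *
arc(175,121); print(bot.current_wrist_force())
arc(121,127)
bot.servo_line(*pose(127,.17,np.pi),speed=.15)
bot.move_j(HOME)
print(bot.current_clock())
im=snap("top","top2"); snap("side","side2")
z=cv2.resize(cv2.imread("pics/top2.png")[168:298,200:320],None,fx=4.6,fy=4.6,interpolation=cv2.INTER_CUBIC); cv2.imwrite("pics/top2z.png",z)
E
```

```text
[ 0.35350516  0.1925699  -0.79800091]
15.05
```

View pics/top2z.png

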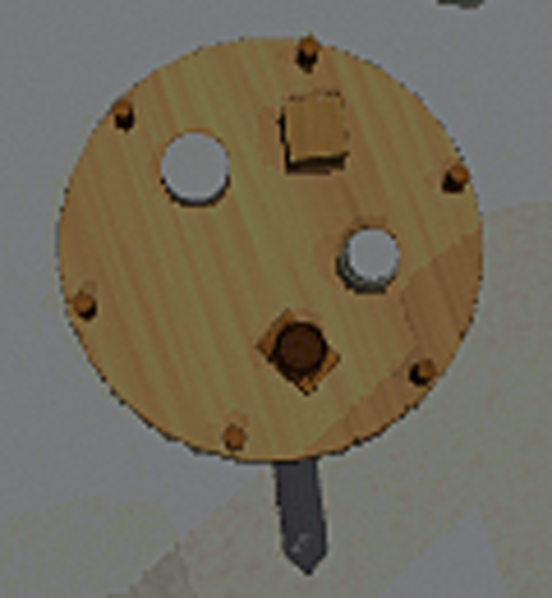

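View pics/side2.png

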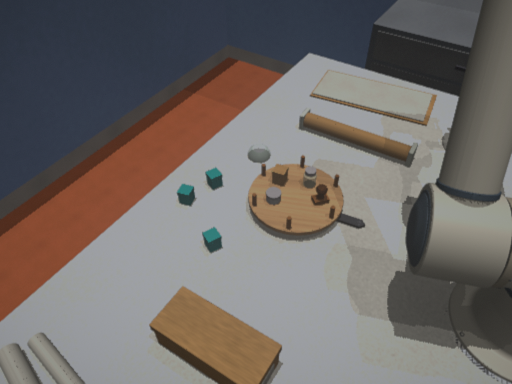

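Run:
```python
from h import *
x,r=fitpegs([z2p(p) for p in [(308,46),(457,173),(422,369),(234,433),(84,301),(123,109)]])
print(x[:2],np.degrees(x[2])%60,np.abs(r).max())
for c in (C,x[:2]):
  ang=lambda p:np.degrees(np.arctan2(*(p-c)[::-1]))
  for n,z,h in [("ball",(301,347),.075),("block",(299,351),.05),("tip",(307,572),.01),("mid",(296,475),.01)]:
    q=at_z("top",z2p(z),h)[:2];print(n,np.linalg.norm(q-c),ang(q))
# side view
im=cv2.imread("pics/side2.png");cv2.imwrite("pics/side2z.png",cv2.resize(im[150:245,240:375],None,fx=5.5,fy=5.5,interpolation=cv2.INTER_CUBIC))
```

```text
[ 0.57584406 -0.05397238] 50.195068865549594 0.0016793380936049873
ball 0.06695323019191007 -164.52734432919735
block 0.06748976621556707 -164.68138741760305
tip 0.1961939219452525 -172.28950234636523
mid 0.13846688807559446 -172.17399446962264
ball 0.06680866944315034 -163.9693616167754
block 0.06734342776894806 -164.12817558788163
tip 0.19596066962982392 -172.10684936805157
mid 0.13823531357066302 -171.91487221469234
```

View pics/side2z.png

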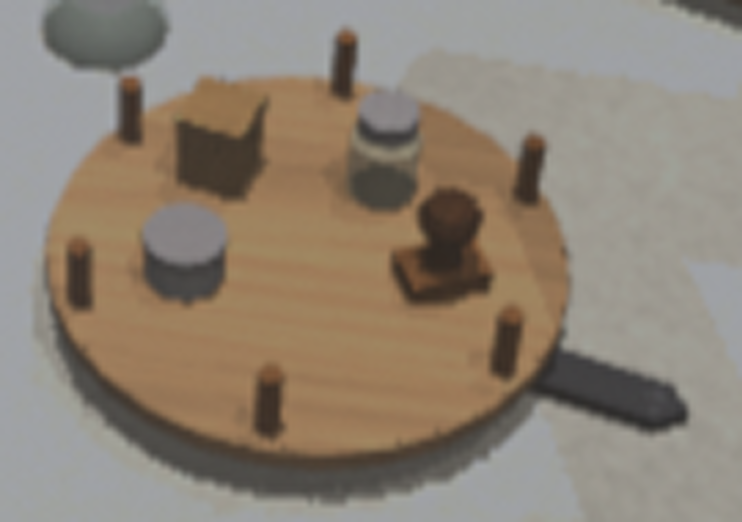

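The stamp stands at −164.6° and the pointer at −172.2°, so about 7.7° more is needed. In the previous push the finger ended at 121°, so this time it goes to 113.3°.

Run:
```python
from h import *
bot.move_ptp(*pose(129,.17,np.pi))
bot.servo_line(*pose(129,ZP,np.pi),speed=.12)
arc(129,113.3,step=4,speed=.05)
arc(113.3,121)
bot.servo_line(*pose(121,.17,np.pi),speed=.15)
bot.move_j(HOME)
print(bot.current_clock())
snap("top","top3"); snap("side","side3")
print([models.spot_in(c,"stamp") for c in("top","side")])
z=cv2.resize(cv2.imread("pics/top3.png")[168:298,200:320],None,fx=4.6,fy=4.6,interpolation=cv2.INTER_CUBIC); cv2.imwrite("pics/top3z.png",z)
im=cv2.imread("pics/side3.png");cv2.imwrite("pics/side3z.png",cv2.resize(im[150:245,240:375],None,fx=5.5,fy=5.5,interpolation=cv2.INTER_CUBIC))
```

```text
23.8333
[[{'position': [261.5, 246.3], 'confidence': 0.56}, {'position': [301.8, 156.2], 'confidence': 0.24}], [{'position': [319.6, 199.2], 'confidence': 0.6}]]
```

View pics/top3z.png

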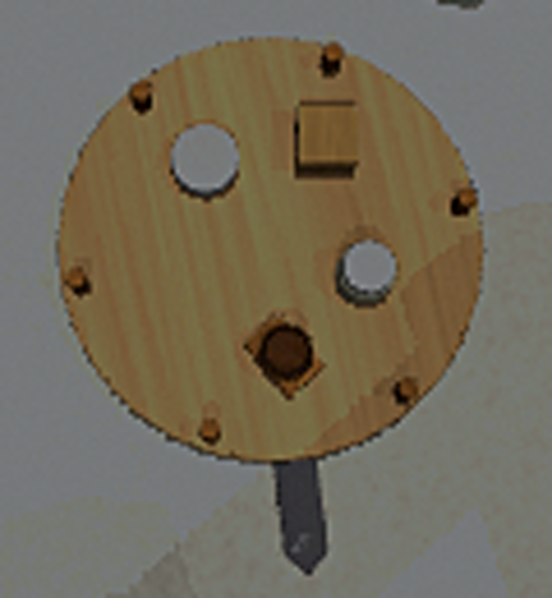

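View pics/side3z.png

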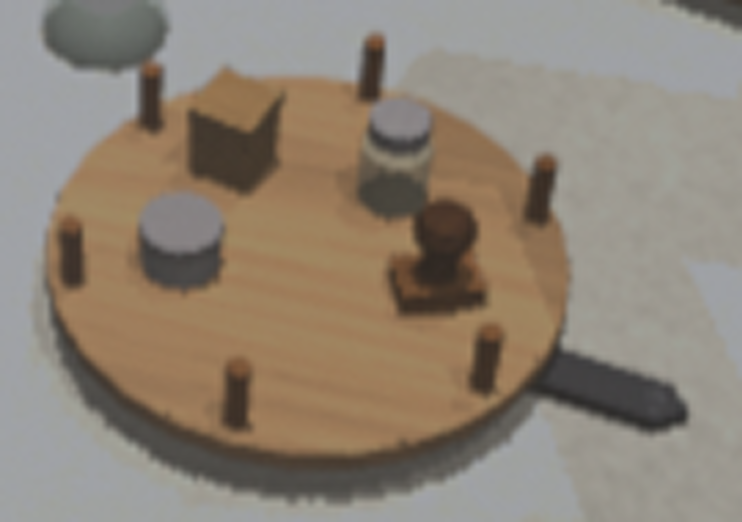

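Run:
```python
from h import *
x,r=fitpegs([z2p(p) for p in [(332,51),(464,195),(405,386),(208,427),(78,276),(141,90)]])
print(x[:2],np.degrees(x[2])%60,np.abs(r).max())
ang=lambda p:np.degrees(np.arctan2(*(p-C)[::-1]))
for n,z,h in [("ball",(285,350),.075),("block",(284,354),.05),("tip",(307,572),.01),("mid",(296,475),.01)]:
    q=at_z("top",z2p(z),h)[:2];print(n,np.linalg.norm(q-C),ang(q))
sp=lambda z:(np.array(z)+.5)/5.5-.5+[240,150]
for n,z,h in [("ball",(444,230),.075),("blocktop",(437,275),.05),("tip",(686,411),.005)]:
    q=at_z("side",sp(z),h)[:2];print("side",n,q,np.linalg.norm(q-C),ang(q))
# tray center check: project rim fit in side
pp=[at_z("side",sp(z),.076)[:2] for z in [(373,38),(545,160),(488,330),(237,366),(70,222),(151,68)]]
print("side center",np.mean(pp,0))
```

```text
[ 0.57644511 -0.05396723] 42.93609650652664 0.001912367792558177
ball 0.06703341577270008 -172.67199785205952
block 0.06766731456593246 -172.41909194580492
tip 0.1961939219452525 -172.28950234636523
mid 0.13846688807559446 -172.17399446962264
side ball [ 0.51192245 -0.06691159] 0.06541425459799036 -169.11600556822245
side blocktop [ 0.50995151 -0.0611837 ] 0.06653899507705463 -174.28696768549182
side tip [ 0.38372954 -0.08540823] 0.19488739212412565 -170.89249244048517
side center [ 0.57811079 -0.0549061 ]
```

The stamp is lined up to within about 1°, the hand is clear, and nothing tipped or moved on the table. I'm handing in.

Run:
```python
from h import *
a=cv2.imread("pics/top3.png").astype(int);b=cams.grab_frame("top")[:,:,::-1].astype(int)
print("tray still, max diff",np.abs(a-b)[168:298,200:320].max())
a0=cv2.imread("pics/top0.png").astype(int);d=np.abs(a0-b).max(2)>25;d[165:300,205:315]=0;print("changed elsewhere",d[:300].sum())
print(bot.current_clock()); hand_in()
```

```text
tray still, max diff 22
changed elsewhere 0
24.0833
the job is handed in; nothing more can be done
```

The job is handed in at 24.1 s of the 72 s allowed, with the stamp lined up with the pointer to within about 1°. I shut the gripper and pushed one rim peg clockwise in two passes, about 69° and then about 8°. After that I lifted the hand and moved the arm back to its start pose.

| Last check | Result |
|---|---|
| Top camera, stamp | −172.4° to −172.7°, 67 mm from the axis |
| Top camera, pointer | −172.2° to −172.3° |
| Side camera, stamp | −169° (ball), −174° (block) |
| Side camera, pointer | −171° |
| Items on the tray | all standing |
| Rest of the top view | nothing changed |
| Tray after release | last two pictures differ only by small pixel differences (22 of 255 at most) |

- **Side camera:** It is coarser, and its ball and block readings differ by about 5°. Their mean (−171.7°) is within 1° of its pointer reading.
- **Size of the second push:** The peg fit gave 7.3° and the stamp itself showed about 8°, which is within the error of picking points in the pictures.

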